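Unlock and take off the drive housing cover of a bottle filler

ROBOT

A 6-joint arm with a two-finger parallel gripper is mounted at the origin on the work surface. World frame = base frame: x ahead of the robot, y to its left, z up, the work surface at z = 0. Lengths are in m, angles in degrees, forces in N, time in s.
With the tool pointing down it reaches from about 0.4 to 0.825 m from the base axis. Payload 7 kg.
Tool frame: the origin (TCP) lies on the centre line of the jaws, within the pads' length; the fingertips stand 19 mm ahead of it and the grasp point (between the pads) is the TCP (r.tips_ahead is the distance from the TCP to the fingertips, in m); z points along the fingers, y is the line along which they close (so a half turn about z gives the same grasp; the last joint's range is limited). The gripper opens to 88 mm and grips with 3 to 60 N. Pads are 19 mm wide; open, the fingers measure 130 mm over their backs; the gripper's body (78 mm by 193 mm) begins 47 mm behind the grasp point.
Start: joints at [81.538, 20.546, 0.682, 0, -70.136, -16.507], TCP at [0.285, 0.612, 0.246] pointing down, gripper open.
Joint ranges: [-176.03, 176.03], [-82.01, 121.73], [-58.28, 71.71], [-173.87, 95.51], [-174.79, -0.11], [-173.66, 173.66]. Speed limits (degrees/s): [136.94, 136.94, 172.46, 180, 180, 180].

INTERFACE

Orientations are given as [roll, pitch, yaw] about the fixed x, y, z axes, in that order (R = Rz(yaw) Ry(pitch) Rx(roll)).
In Python, from plant import r, viewer, close_job gives the robot as it stands. The module is installed in compiled form; this text tells all that it offers.
- The arm moves only by the tool arm_command, never from a script. Its arguments are lists of equal length, an entry for each row: "travel": the shift along the world's x, y, z scaled (see below), a list of three; "delta_rot": the turn, a rotation vector about the world's x, y, z scaled (see below), a list of three. In form: {"travel": [[dx, dy, dz], ...], "delta_rot": [[rx, ry, rz], ...]}. A call has 1 to 20 rows; each row is the pose to reach, as a shift and turn from the pose commanded when the call began; what a row does not reach only later rows make up. The controller multiplies each number of a shift by 0.5 m and each number of a turn by 90 degrees. A row lasts 1/8 s, in which the tool goes at most 62.5 mm and 10.7 degrees, less where a joint would pass 70% of its speed; a pose out of reach is approached as far as the arm can. A call with a number of a shift or a turn outside -1 to 1 is refused whole. A call with a gripper value outside its range is refused whole. "grip" is the opening, from 0 (shut) to 1 (fully open), set as the call begins (left out, the last holds). The fingers move at their own pace and stop on an object; "newtons" is the grip in N (left out, the last holds). Time passes only in rows, so rows that repeat a pose let the fingers close. It gives the time, the measured TCP pose, the force, the opening and the grip force at its end, in the units of the state.
- r.get_state(): the state, without advancing time (a new reading comes with each control period).
- viewer.capture(name): name is "side" or "top"; returns a dict with "img" (420x560x3 uint8, red, green, blue), "camera_matrix" (3x3 intrinsics, pixels), "R" (3x3) and "t" (3): a world point X has camera coordinates R X + t. Camera axes: x right, y down, z forward; pixel columns grow to the right and rows downward; lengths in m; the calibration is good to about 2 mm. A picture is of the moment at which its call begins. There is no depth.
- close_job(): hands the job in; it is judged then, once.
The state is a dict: "time_s": time; "joints": joint angles; "qd": joint speeds; "joint_torque": joint torques, N m; "tcp_pos": TCP position; "eef_rot": TCP orientation; "contact_force": force on the tool from outside, world axes, zero at the start; "moment": the same for the moment, N m; "gripper_width": finger opening in m; "gripper_force": force on a finger pad.
Only numpy, scipy, OpenCV 4.12 (cv2) and the standard library are available. Lean on these libraries where they do the work, as an engineer would, in place of code of your own. Each camera call takes 0.05 s, during which the arm holds its last target. There are 200 camera calls.

TASK

Open the drive housing for service: push its white keyhole cover along, towards the motor, until the wide openings stand over the two pin heads, then lift the cover straight off the pins. Lay it flat, red handle up, on the floor of the empty blue tray, lowering it right down before you let go. Leave the bottle, the jar and the screwdriver where they are.

Things in the scene. Friction and masses are not known exactly. Their poses are not given: they have to be found in the camera images.
- housing: Fixed grey housing, open-topped box 210 (x) x 130 (y) x 60 mm high, rim at 60 mm; feet reach y = +-87 mm. Origin: centre of its underside; z up, +x towards its black motor. Two brass headed pins stand at (x, y) = (-65, +42) and (+65, -42) mm: neck 7 mm thick from the rim to 67.5 mm, head 16 mm wide up to 72 mm. Place and yaw (to 0.35 rad either way) vary.
- motor_face (a point): Top middle of the near face of the housing's black motor block (80 mm wide, 88 mm high with ribs, 60 mm deep beyond this face). 135 mm along the housing's x from its origin, 85 mm up. The cover's +x edge meets this face as a stop when the cover's origin is 25 mm along the housing's x, which is a right place for lifting.
- cover: Loose white plate 220 (x) x 140 (y) x 5 mm, 0.4 kg, on the housing's rim. Origin: centre of its underside, axes as the housing's. It starts 0 to 6 mm along the housing's x, pins in the slots, locked; at about 24 mm (20 to 28) it can be lifted. Keyholes: openings 24 x 24 mm centred at (-89, +42) and (+41, -42) mm, each with a slot 10 mm wide towards +x, to x = -60 and +70 mm.
- handle (a point): Centre of the top of the cover's red handle: a solid upright bar 60 mm long (cover's x), 16 mm thick (y), 32 mm high, on the middle of the plate; this point is 37 mm above the plate's underside. Its end (x = -30 mm) can be pushed, a few newtons slide the cover; it can be gripped across its thickness from above.
- empty_tray: The empty blue tray, fixed: outside 280 (x) x 210 (y) x 35 mm high (rim lip to 292 x 220), walls and floor 5 mm, so inside 270 x 200 mm, floor 5 mm above its origin. Origin: centre of its underside; z up; x along its length. It stands left or right of the housing; the like tray on the other side is full.
- full_tray: A like blue tray full of small cobalt blue bottles with black caps, 78 mm high, fixed on the bench. Origin: centre of its underside. Not to be used.
- bottle: Loose cobalt blue bottle with a black cap, 30 mm in diameter, 73 mm high, standing beyond the trays. Origin: centre of its underside. Leave alone.
- jar: Loose amber jar with a white cap, 60 mm in diameter, 60 mm high, standing beyond the trays. Origin: centre of its underside. Leave alone.
- screwdriver: Loose screwdriver with a yellow handle lying across, between the robot's base and the housing. Origin: on the bench under its middle. Leave alone.

How it is judged (in metres and radians):
On the way, in this order (a step that is already met when the one before it is completed fails the run):
1. the cover, still lying on the housing, is slid until its wide openings stand over the pin heads (x of cover in the frame of housing above 0.0195 m and z of cover in the frame of housing below 0.066 m and angle between the x axis of cover and the x axis of housing, either way round below 0.1 rad), for 0.1 s.
2. the cover is lifted clear above the pins (z of cover in the frame of housing above 0.08 m), for 0.1 s.
3. the cover is lowered to the floor of the empty tray while the fingers still hold it (z of cover in the frame of empty_tray below 0.02 m and contact force between the fingers and cover above 0.5 N and x of cover in the frame of empty_tray between -0.06 and 0.06 m and y of cover in the frame of empty_tray between -0.06 and 0.06 m), for 0.05 s.
At the end, for the whole second after the job is handed in: The cover lies flat (within 0.06 rad), handle up, on the floor of the empty blue tray (its underside within 4 mm of the floor, its centre within 60 mm of the tray's centre along each side), at rest and released; bottle, jar and screwdriver within 40 mm of where they stood, bottle and jar upright (z of cover in the frame of empty_tray between 0.002 and 0.009 m and angle between cover's own z axis and vertical below 0.06 rad and linear speed of cover below 0.02 m/s and x of cover in the frame of empty_tray between -0.06 and 0.06 m and y of cover in the frame of empty_tray between -0.06 and 0.06 m); the robot touches nothing.
It fails at once if the bottle is moved by more than 40 mm or tipped (distance of bottle from where it was at the start of the episode above 0.04 m or angle between bottle's own z axis and vertical above 0.5 rad).
It fails at once if the jar is moved by more than 40 mm or tipped (distance of jar from where it was at the start of the episode above 0.04 m or angle between jar's own z axis and vertical above 0.5 rad).
It fails at once if the screwdriver is moved by more than 40 mm (distance of screwdriver from where it was at the start of the episode above 0.04 m).
It also fails if it takes over 56 s, if anything falls off the work surface, if the arm or the gripper's body presses on something with over 40 N, if the wrist force passes 120 N, or if a joint passes its speed limit or range.

## Working session

There is one attempt and no reset: what is moved stays moved. The work goes in short steps, Python scripts to look and compute and a tool call to move; the robot and the scene stay as the last step left them, time stands still between calls to the robot, and variables do not carry over. Pictures are saved under pics/ and viewed, at most 10 in all, crops included, and the job is handed in when it is done.

Besides the shell and the picture viewer there is one more tool, called by a JSON object that holds its "name" and its "arguments". arm_command: Moves the arm, as the interface text tells. Shifts and turns lie within -1 to 1; 1 stands for 0.5 m of shift or 90 degrees of turn. Its arguments: {"type":"object","properties":{"travel":{"type":"array"},"delta_rot":{"type":"array"},"grip":{"type":"number"},"newtons":{"type":"number"}},"required":["travel","delta_rot"]}

```bash
mkdir -p pics; python3 - <<'E'
from plant import r, viewer
import cv2,numpy as np
for n in("top","side"):
    c=viewer.capture(n); cv2.imwrite(f"pics/{n}0.png",c["img"][:,:,::-1]); np.savez(n+"0.npz",**c)
    print(n,c["camera_matrix"].tolist(),(-c["R"].T@c["t"]).round(3),c["R"].round(2).tolist())
s=r.get_state();print(s["tcp_pos"],s["eef_rot"],s["time_s"])
E
```

```text
top [[424.3581804079597, 0.0, 277.11617402441334], [0.0, 424.3581804079597, 209.83253285386849], [0.0, 0.0, 1.0]] [ 0.53  -0.019  1.116] [[0.02, -1.0, -0.0], [-1.0, -0.01, -0.08], [0.08, 0.0, -1.0]]
side [[436.07784062053497, 0.0, 273.7992219320607], [0.0, 436.07784062053497, 211.0629729039999], [0.0, 0.0, 1.0]] [ 0.192 -0.592  0.633] [[0.83, -0.56, -0.0], [-0.34, -0.5, -0.8], [0.44, 0.66, -0.6]]
[0.28478366 0.61152907 0.24471611] [ 1.79913030e+02 -8.88066691e-03 -2.49737226e+01] 0.1
```

View pics/top0.png

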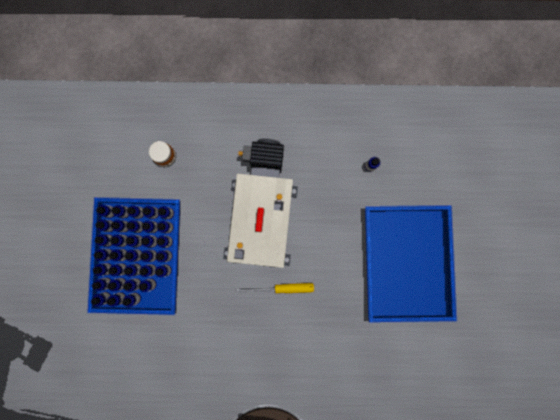

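View pics/side0.png

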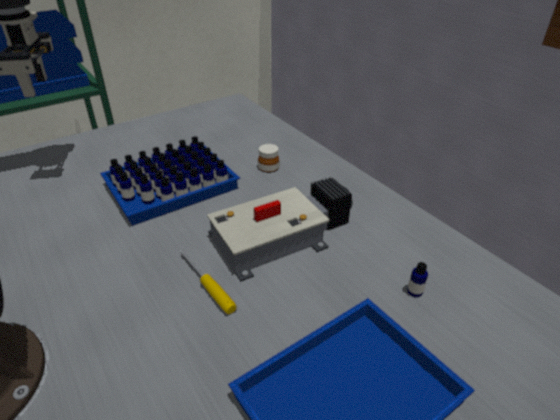

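The top view shows the housing in the middle, with the motor at the top (cover corners near (237,174), (293,179), (286,268), (228,261)). The empty tray is on the right, with outer corners near (366,207), (452,206), (455,320), (369,321). I'll enlarge both.

```bash
python3 - <<'E'
import cv2
a=cv2.imread("pics/top0.png")
cv2.imwrite("pics/c1.png",cv2.resize(a[160:280,210:310],None,fx=5,fy=5,interpolation=cv2.INTER_CUBIC))
cv2.imwrite("pics/c2.png",cv2.resize(a[195:330,355:465],None,fx=4,fy=4,interpolation=cv2.INTER_CUBIC))
E
```

```text
(no output)
```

View pics/c1.png

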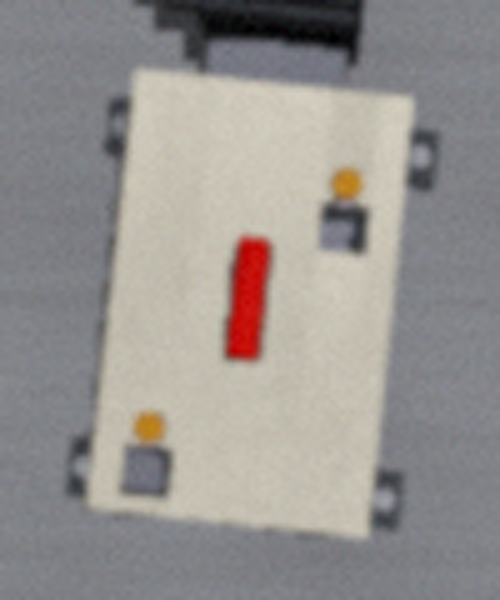

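View pics/c2.png

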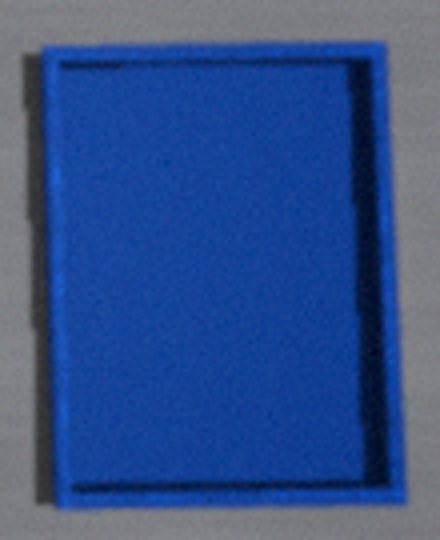

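Crop 1 puts the cover's top corners at (133,69), (414,97), (370,539), (87,509) and the pin heads at (347,184) and (149,427). Crop 2 puts the tray's rim corners at (43,46), (386,42), (406,503), (58,507).

```bash
cat > h.py <<'E'
import numpy as np
def back(c,uv,z):
    K,R,t=c["camera_matrix"],c["R"],c["t"]; uv=np.atleast_2d(np.array(uv,float))
    d=(np.linalg.inv(K)@np.c_[uv,np.ones(len(uv))].T).T@R; o=-R.T@t
    return (o+d*((z-o[2])/d[:,2])[:,None])[:,:2]
def fit(obj,w): # rigid 2d fit: w = R obj + p
    obj,w=np.array(obj,float),np.array(w); a,b=obj-obj.mean(0),w-w.mean(0)
    th=np.arctan2((a[:,0]*b[:,1]-a[:,1]*b[:,0]).sum(),(a*b).sum()); M=np.array([[np.cos(th),-np.sin(th)],[np.sin(th),np.cos(th)]])
    p=w.mean(0)-M@obj.mean(0); return p,np.degrees(th),np.abs(w-obj@M.T-p).max(),M
def up(uv,s,off): return (np.array(uv,float)+.5)/s-.5+off
E
python3 - <<'E'
from h import *
c=np.load("top0.npz")
# image up=+x, image left=+y
cor=back(c,up([(133,69),(414,97),(370,539),(87,509)],5,(210,160)),.065)
p,th,e,M=fit([(.11,.07),(.11,-.07),(-.11,-.07),(-.11,.07)],cor);print("cover",p,th,e)
pin=back(c,up([(347,184),(149,427)],5,(210,160)),.072)
ph,thh,e,_=fit([(.065,-.042),(-.065,.042)],pin);print("housing by pins",ph,thh,e, "cover offset",M.T@(p-ph))
hd=back(c,up([(247,297)],5,(210,160)),.102);print("handle",hd)
tr=back(c,up([(43,46),(386,42),(406,503),(58,507)],4,(355,195)),.035)
print("tray",fit([(.146,.11),(.146,-.11),(-.146,-.11),(-.146,.11)],tr)[:3])
print("screwdriver",back(c,[(238,290),(313,288)],.015),"bottle",back(c,[(372,163)],.073))
E
```

```text
cover [0.58785915 0.02769592] -4.835130261074981 0.0007912288954050953
housing by pins [0.58583385 0.02866032] -5.291789700692582 0.00017541860235847917 cover offset [ 0.00209939 -0.00079025]
handle [[0.58803883 0.02805514]]
tray (array([ 0.48713902, -0.35385678]), np.float64(1.600124513788018), np.float64(0.00137348219253014))
screwdriver [[ 0.40979686  0.08256223]
 [ 0.41785198 -0.10976094]] bottle [[ 0.73337858 -0.24903148]]
```

{"name": "arm_command", "arguments": {"travel": [[0.03,-0.06,0],[0.09,-0.17,0],[0.15,-0.29,0],[0.21,-0.4,0],[0.27,-0.52,0],[0.33,-0.64,0],[0.39,-0.76,0],[0.45,-0.87,0],[0.49,-0.95,0],[0.5,-0.97,0],[0.5,-0.97,0]], "delta_rot": [[0,0,0],[0,0,0.03],[0,0,0.06],[0,0,0.09],[0,0,0.12],[0,0,0.15],[0,0,0.18],[0,0,0.21],[0,0,0.222],[0,0,0.222],[0,0,0.222]], "grip": 0.6, "newtons": 25}}

```text
time_s: 1.48
tcp_pos: [0.535, 0.1261, 0.2452]
eef_rot: [180.0, 0.0, -5.1]
contact_force: [-0.1, 0.4, 1.0]
gripper_width: 0.0526
gripper_force: 0.0
```

{"name": "arm_command", "arguments": {"travel": [[0.04,-0.07,0],[0.09,-0.16,0],[0.106,-0.196,-0.04],[0.106,-0.196,-0.1],[0.106,-0.196,-0.17],[0.106,-0.196,-0.23],[0.106,-0.196,-0.27],[0.106,-0.196,-0.29],[0.106,-0.196,-0.3],[0.106,-0.196,-0.308],[0.106,-0.196,-0.308]], "delta_rot": [[0,0,0],[0,0,0],[0,0,0],[0,0,0],[0,0,0],[0,0,0],[0,0,0],[0,0,0],[0,0,0],[0,0,0],[0,0,0]]}}

```text
time_s: 2.85
tcp_pos: [0.5881, 0.0291, 0.0919]
eef_rot: [-180.0, -0.0, -5.0]
contact_force: [-1.3, 1.1, 0.6]
gripper_width: 0.0525
gripper_force: 0.0
```

{"name": "arm_command", "arguments": {"travel": [[0,0,0],[0,0,0],[0,0,0],[0,0,0],[0,0,0],[0,0,0]], "delta_rot": [[0,0,0],[0,0,0],[0,0,0],[0,0,0],[0,0,0],[0,0,0]], "grip": 0, "newtons": 20}}

```text
time_s: 3.6
tcp_pos: [0.5879, 0.0286, 0.0916]
eef_rot: [180.0, 0.0, -5.0]
contact_force: [-0.4, -1.7, 1.5]
gripper_width: 0.0161
gripper_force: 20.0
```

{"name": "arm_command", "arguments": {"travel": [[0.006,-0.001,0],[0.012,-0.001,0],[0.018,-0.002,0],[0.024,-0.002,0],[0.03,-0.003,0],[0.036,-0.003,0],[0.041,-0.004,0],[0.044,-0.004,0],[0.044,-0.004,0],[0.044,-0.004,0]], "delta_rot": [[0,0,0],[0,0,0],[0,0,0],[0,0,0],[0,0,0],[0,0,0],[0,0,0],[0,0,0],[0,0,0],[0,0,0]]}}

```text
time_s: 4.85
tcp_pos: [0.6088, 0.0268, 0.0917]
eef_rot: [180.0, 0.1, -5.0]
contact_force: [-5.7, 0.2, 5.8]
gripper_width: 0.0157
gripper_force: 20.0
```

```bash
python3 - <<'E'
from plant import r, viewer
import cv2,numpy as np
c=viewer.capture("side"); cv2.imwrite("pics/s1.png",cv2.resize(c["img"][150:290,190:370,::-1],None,fx=4,fy=4,interpolation=cv2.INTER_CUBIC))
np.savez("side1.npz",**c)
E
```

```text
(no output)
```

View pics/s1.png

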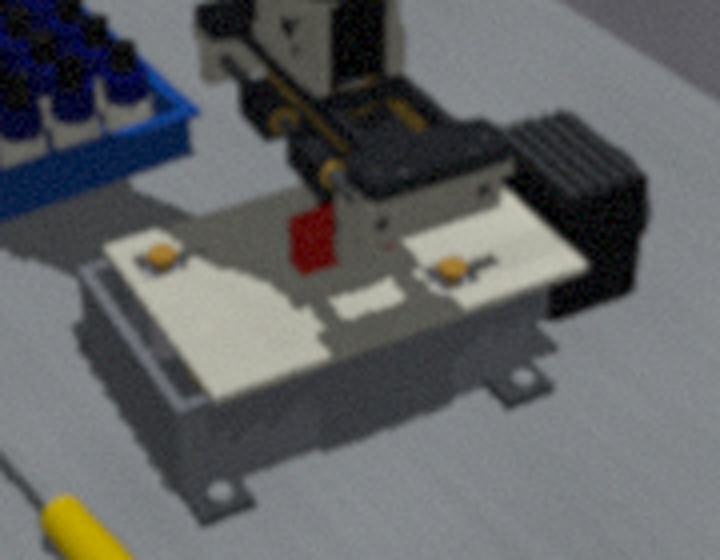

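The pin heads, at (161,258) and (452,268) in the crop, now sit in the wide openings, and the cover edge is close to the motor. I'll nudge it 1 mm more and lift.

{"name": "arm_command", "arguments": {"travel": [[0.002,0,0],[0.002,0,0],[0.002,0,0.006],[0.002,0,0.014],[0.002,0,0.024],[0.002,0,0.036],[0.002,0,0.05],[0.002,0,0.07],[0.002,0,0.1],[0.002,0,0.13],[0.002,0,0.17],[0.002,0,0.2],[0.002,0,0.2]], "delta_rot": [[0,0,0],[0,0,0],[0,0,0],[0,0,0],[0,0,0],[0,0,0],[0,0,0],[0,0,0],[0,0,0],[0,0,0],[0,0,0],[0,0,0],[0,0,0]], "newtons": 30}}

```text
time_s: 6.52
tcp_pos: [0.6117, 0.0271, 0.1933]
eef_rot: [-179.9, -0.2, -5.0]
contact_force: [1.2, -0.4, -3.5]
gripper_width: 0.0158
gripper_force: 30.0
```

```bash
python3 - <<'E'
from plant import r, viewer
import cv2
c=viewer.capture("side"); cv2.imwrite("pics/s2.png",c["img"][:,:,::-1])
E
```

```text
(no output)
```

View pics/s2.png

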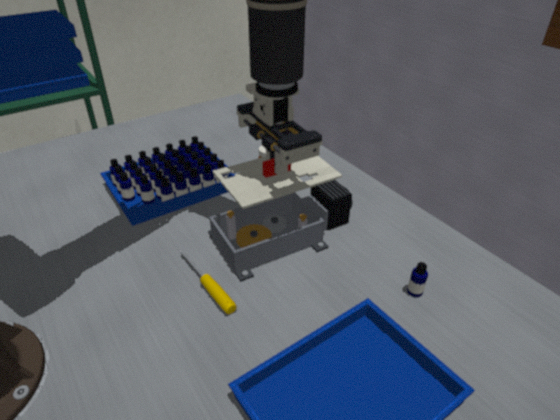

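The cover hangs level in the grip, clear of the pins. I'll carry it over the tray.

{"name": "arm_command", "arguments": {"travel": [[-0.01,-0.02,0],[-0.02,-0.07,0],[-0.05,-0.14,0],[-0.07,-0.22,0],[-0.1,-0.3,0],[-0.12,-0.38,0],[-0.15,-0.46,0],[-0.18,-0.54,0],[-0.2,-0.62,0],[-0.225,-0.69,0],[-0.24,-0.735,0],[-0.247,-0.757,0],[-0.249,-0.762,0],[-0.249,-0.762,0],[-0.249,-0.762,0]], "delta_rot": [[0,0,0],[0,0,0.01],[0,0,0.015],[0,0,0.02],[0,0,0.03],[0,0,0.04],[0,0,0.045],[0,0,0.05],[0,0,0.06],[0,0,0.065],[0,0,0.07],[0,0,0.073],[0,0,0.073],[0,0,0.073],[0,0,0.073]]}}

```text
time_s: 8.45
tcp_pos: [0.4867, -0.3534, 0.1916]
eef_rot: [-180.0, -0.0, 1.6]
contact_force: [0.7, 0.2, -4.1]
gripper_width: 0.0157
gripper_force: 30.0
```

```bash
python3 - <<'E'
from plant import r, viewer
import cv2
c=viewer.capture("top"); cv2.imwrite("pics/t3.png",c["img"][:,:,::-1])
E
```

```text
(no output)
```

View pics/t3.png

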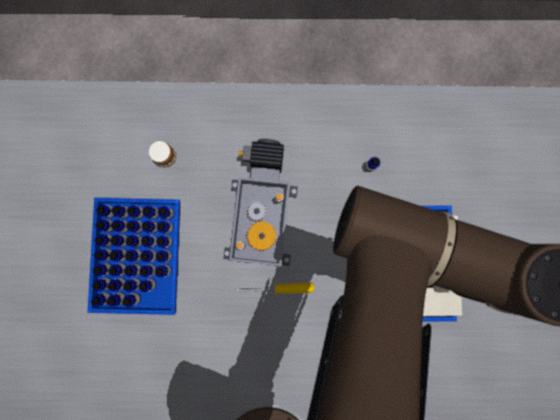

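The arm hides most of the tray, but the cover's corner at (462,316) fits the expected position, and the other objects are undisturbed. I'll lower it.

{"name": "arm_command", "arguments": {"travel": [[0,0,-0.02],[0,0,-0.06],[0,0,-0.11],[0,0,-0.16],[0,0,-0.21],[0,0,-0.25],[0,0,-0.275],[0,0,-0.29],[0,0,-0.296],[0,0,-0.302],[0,0,-0.306],[0,0,-0.306],[0,0,-0.306]], "delta_rot": [[0,0,0],[0,0,0],[0,0,0],[0,0,0],[0,0,0],[0,0,0],[0,0,0],[0,0,0],[0,0,0],[0,0,0],[0,0,0],[0,0,0],[0,0,0]]}}

```text
time_s: 10.12
tcp_pos: [0.4866, -0.3542, 0.0388]
eef_rot: [180.0, -0.0, 1.6]
contact_force: [0.9, -0.2, -2.9]
gripper_width: 0.0154
gripper_force: 30.0
```

{"name": "arm_command", "arguments": {"travel": [[0,0,-0.002],[0,0,-0.004],[0,0,-0.006],[0,0,-0.006],[0,0,-0.006]], "delta_rot": [[0,0,0],[0,0,0],[0,0,0],[0,0,0],[0,0,0]]}}

```text
time_s: 10.75
tcp_pos: [0.4865, -0.3541, 0.0366]
eef_rot: [180.0, -0.0, 1.6]
contact_force: [-3.5, 3.4, 7.8]
gripper_width: 0.0157
gripper_force: 30.0
```

Contact is upward at about 8 N, so the cover is on the floor. I'll release it (52 mm opening clears the walls) and rise.

{"name": "arm_command", "arguments": {"travel": [[0,0,0],[0,0,0],[0,0,0],[0,0,0],[0,0,0],[0,0,0]], "delta_rot": [[0,0,0],[0,0,0],[0,0,0],[0,0,0],[0,0,0],[0,0,0]], "grip": 0.6}}

```text
time_s: 11.5
tcp_pos: [0.4864, -0.3541, 0.0355]
eef_rot: [-180.0, 0.0, 1.6]
contact_force: [0.2, -0.5, 0.2]
gripper_width: 0.0522
gripper_force: 0.0
```

{"name": "arm_command", "arguments": {"travel": [[0,0,0.01],[0,0,0.04],[0,0,0.09],[0,0,0.16],[0,0,0.25],[0,0,0.35],[0,0,0.4],[0,0.08,0.4],[0,0.18,0.4],[0,0.28,0.4],[0,0.38,0.4],[0,0.48,0.4],[0,0.58,0.4],[0,0.66,0.4],[0,0.7,0.4],[0,0.7,0.4]], "delta_rot": [[0,0,0],[0,0,0],[0,0,0],[0,0,0],[0,0,0],[0,0,0],[0,0,0],[0,0,0],[0,0,0],[0,0,0],[0,0,0],[0,0,0],[0,0,0],[0,0,0],[0,0,0],[0,0,0]]}}

```text
time_s: 13.5
tcp_pos: [0.4865, -0.003, 0.2368]
eef_rot: [-180.0, -0.1, 1.7]
contact_force: [-0.1, 0.6, 0.1]
gripper_width: 0.0527
gripper_force: 0.0
```

```bash
python3 - <<'E'
from plant import r, viewer
import cv2,numpy as np
a=viewer.capture("side")["img"];b=viewer.capture("top")["img"]
cv2.imwrite("pics/f.png",np.vstack([a[200:],b[100:350]])[:,:,::-1])
E
```

```text
(no output)
```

View pics/f.png

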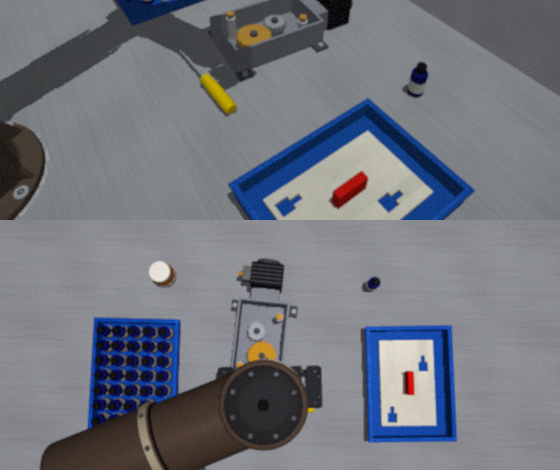

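The cover lies flat and centred in the empty tray with its handle up at (409,382). The bottle, jar and visible screwdriver are where they were, and the arm is clear.

```bash
python3 -c "
from plant import close_job
print(close_job())"
```

```text
the job is handed in; nothing more can be done
None
```

The cover was slid, lifted off the pins and lowered flat, handle up, near the centre of the empty tray; the job was handed in at about 14 s, and no verdict was returned.

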